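Push-latch drawer at the pottery stall

ROBOT

A 6-joint arm with a two-finger parallel gripper is mounted at the origin on the work surface. World frame = base frame: x ahead of the robot, y to its left, z up, the work surface at z = 0. Lengths are in mm, angles in rad, forces in N, time in s.
With the tool pointing down it reaches from about 325 to 750 mm from the base axis. Payload 7.6 kg.
Tool frame: the origin (TCP) lies on the centre line of the jaws, within the pads' length; the fingertips stand ahead of it and the grasp point (between the pads) lies 2 mm behind it (bot.tcp_to_tips is the z of the fingertips in the tool frame, in mm); z points along the fingers, y is the direction in which the jaws open and shut (so a half turn about z gives the same grasp; the last joint's range is limited). The gripper opens to 85 mm and grips with 20 to 120 N. Pads are 22 mm wide; open, the fingers measure 114 mm over their backs; the gripper's body (76 mm by 85 mm) begins 54 mm behind the grasp point. The pads swing forward as they close: fully open they stand 13 mm farther back than shut.
Start: joints at [-1.317, 0.052, 1.401, -0, 1.689, -0.07], TCP at [167.065, -497.731, 219.623] pointing down, gripper open.
Joint ranges: [-2.9, 2.9], [-0.91, 2.17], [0.12, 2.37], [-1.06, 4.2], [0.26, 2.73], [-2.93, 2.93]. Speed limits (rad/s): [2.57, 2.57, 3.01, 3.14, 3.14, 3.14].

INTERFACE

Orientations are given as a unit quaternion [w, x, y, z].
In Python, from bench import bot, jaws, get_image, camera_model, finish_job gives the robot as it stands. Calls block until the motion is done:
- bot.move_pose(position, orientation): joint-space move of the TCP to a pose.
- bot.move_linear(position, ori=None, velocity=150): straight line of the TCP; ori=None keeps the orientation; velocity is the mean speed in mm/s.
- bot.goto_joints(angles): joint-space move.
- jaws.command_gripper(opening, force=None): finger opening in mm; force is the grip in N (None keeps the last); returns when the fingers have stopped.
- bot.hold(seconds).
- bot.inverse_kinematics(position, orientation): joint angles nearest the present ones, or None.
- bot.sense(): the state.
- get_image(name): name is "side" or "top" or "wrist"; returns the picture (480x640x3 uint8, blue, green, red); there is no depth.
- camera_model(name): a dict with "K" (3x3 intrinsics, pixels), "world_from_camera" (4x4, takes a point from camera to world coordinates); the wrist camera has in their place "T_tool_cam" (4x4, takes a point from camera to tool coordinates, whose origin is the TCP and whose axes are the flange's). Camera axes: x right, y down, z forward; pixel columns grow to the right and rows downward; lengths in mm; the calibration is good to about 2 mm. The wrist camera is an equidistant fisheye: a pixel r from the principal point sees the ray r / f radians off the axis. A picture is of the moment at which its call begins: read the wrist's pose just before it. camera_model takes no time and is no camera call.
A pose or a line that the arm cannot do raises bot.IKError and nothing moves.
- finish_job(): hands the job in, once; it reports no verdict.
The state is a dict: "time": time; "joint_pos": joint angles; "dq": joint speeds; "joint_efforts": joint torques, N m; "tcp_pos": TCP position; "ee_rot": TCP orientation; "wrist_force": force on the tool from outside, world axes, zero at the start; "wrist_torque": the same for the moment, N m; "finger_gap": finger opening in mm.
Only numpy, scipy, OpenCV 4.12 (cv2) and the standard library are available. Lean on these libraries where they do the work, as an engineer would, in place of code of your own. Each camera call takes 0.05 s, during which the arm holds its last target. There are 200 camera calls.

TASK

A customer wants the blue shaker that is kept in the blue-fronted chest. The drawer has no handle: press its front in until the latch lets go and it springs out, draw it fully open and leave it open, then take the shaker out and set it down gently, upright and wholly on the round cork coaster. Hold back enough that the chests stay in place, keep the cream drawer shut and leave the rest of the ware where it stands.

Things in the scene. Friction and masses are not known exactly. Their poses are not given: they have to be found in the camera images.
- blue_chest: dark wooden one-drawer chest, 220 deep (x) x 150 wide (y) x 92 high (z) mm, 5.5 kg, loose on the table (slides if pushed with more than about 25 to 35 N). Origin: centre of its underside; its -x axis points out of its drawer side, roughly towards the robot. The top board is 8 mm thick, its front edge 110 mm to -x of the origin. Blue inlays on its top (near the drawer) and back match the front.
- blue_front (a point): centre of the outer face of the blue drawer front (moves with it), axes as the chest's. Panel 12 mm thick (x), 130 wide, 70 high, 12 to 82 mm above the table; shut, its face is 12 mm proud of the chest's front. Behind it an open tray: floor 18 mm, walls up to 60 mm above the table, inside 114 wide, 146 long. The shaker stands 70 to 100 mm behind the face.
- blue_drawer (a joint): drawer travel in m: 0 shut, latched; negative pressed in (stop -0.009); positive out along the chest's -x (stop 0.14). Latch trips 4 to 8 mm in (varies), at about 8 to 15 N, and stays tripped; when the finger then backs off, a spring throws the drawer to about 0.05. From there it slides with 1 to 3 N and stays where left. Pressed too little, it stays latched.
- cream_chest: bystander: an equal chest with a cream drawer front and the same latch; same origin and axes. The two chests may stand either way round.
- cream_drawer (a joint): travel of the cream drawer in m, 0 shut; leave it shut
- blue_shaker: glazed blue ceramic shaker, upright cylinder 42 mm in diameter and 46 mm high with a small domed top (55 mm in all), 0.13 kg; loose in the blue drawer. Origin: centre of its underside, z up its axis
- coaster: round cork coaster, 100 mm in diameter, 10 mm thick, fixed to the table. Origin: centre of its underside (on the table)
- cream_shaker: bystander: cream shaker of the same shape, standing on the table about 120 mm behind the coaster; origin centre of underside
- mug: bystander: stoneware mug, 80 mm in diameter, 95 high, on the table; origin centre of underside
- bowl: bystander: small blue bowl, 70 mm in diameter, 28 high, standing on the rear half of the blue chest's top
- tree: bystander: cream ceramic tree, 52 mm in diameter, 76 high, standing on the rear half of the cream chest's top
Not all that is in view belongs to the job. What is meant by the coaster is not black, and is the smaller of those in its own colour.

How it is judged (in metres and radians):
On the way, in this order (a step that is already met when the one before it is completed fails the run):
1. the blue drawer is pressed in by at least 3 mm (value of joint blue_drawer below -0.002 m), for 0.02 s.
2. the drawer has sprung out by more than 30 mm (value of joint blue_drawer above 0.03 m), for 0.2 s.
3. the drawer is drawn open, more than 120 mm out of 140 (value of joint blue_drawer above 0.12 m), for 0.2 s.
At the end, for the whole second after the job is handed in: The blue shaker stands still and upright (within 0.1 rad) with its foot wholly on the cork coaster (centres within 29 mm), the blue drawer is still open by more than 110 mm, the cream drawer is shut (within 10 mm), and the blue chest is within 8 mm of where it stood (horizontal distance between blue_shaker and coaster below 0.029 m and z of blue_shaker in the frame of coaster between 0.007 and 0.013 m and angle between blue_shaker's own z axis and vertical below 0.1 rad and linear speed of blue_shaker below 0.02 m/s and value of joint blue_drawer above 0.11 m and value of joint cream_drawer below 0.01 m and distance of blue_chest from where it was at the start of the episode below 0.008 m); the robot touches nothing.
It fails at once if a chest is shifted more than 8 mm (distance of any of blue_chest, cream_chest from where it was at the start of the episode above 0.008 m).
It fails at once if the cream drawer comes open by more than 10 mm (value of joint cream_drawer above 0.01 m).
It fails at once if the shaker is dropped from more than about 10 mm, or thrown (contact force between the fingers and blue_shaker below 0.05 N and linear speed of blue_shaker above 0.45 m/s).
It fails at once if the shaker is tipped over (angle between blue_shaker's own z axis and vertical above 0.7 rad).
It fails at once if a bystander is moved more than 30 mm (distance of any of mug, cream_shaker, bowl, tree from where it was at the start of the episode above 0.03 m).
It also fails if it takes over 69 s, if anything falls off the work surface, if the arm or the gripper's body presses on something with over 40 N, if the wrist force passes 120 N, or if a joint passes its speed limit or range.

## Working session

There is one attempt and no reset: what is moved stays moved. The work goes in short steps, each a Python script; the robot and the scene stay as the last script left them, time stands still between calls to the robot, and variables do not carry over. Pictures are saved under pics/ and viewed, about 8 in all and at most 12, crops included, and the job is handed in when it is done.

```bash
ls; mkdir -p pics; python3 - <<'E'
from bench import *
import cv2,numpy as np
for n in("top","side"):
    cv2.imwrite(f"pics/{n}0.png",get_image(n)); m=camera_model(n); print(n,np.round(m["K"],1).tolist(),np.round(m["world_from_camera"],3).tolist())
m=camera_model("wrist");print({k:(np.round(v,3).tolist() if not isinstance(v,str) else v) for k,v in m.items()})
print(bot.sense(),bot.tcp_to_tips)
E
```

```text
pics
top [[549.1, 0.0, 326.8], [0.0, 549.1, 242.6], [0.0, 0.0, 1.0]] [[-0.013, -0.995, 0.104, 443.44], [-1.0, 0.013, -0.002, 30.483], [0.001, -0.104, -0.995, 1428.774], [0.0, 0.0, 0.0, 1.0]]
side [[471.2, 0.0, 318.6], [0.0, 471.2, 242.6], [0.0, 0.0, 1.0]] [[-0.746, -0.317, 0.586, -154.291], [-0.666, 0.362, -0.652, 869.201], [-0.005, -0.877, -0.481, 706.894], [0.0, 0.0, 0.0, 1.0]]
{'K': [[371.648, 0.0, 322.785], [0.0, 371.648, 240.397], [0.0, 0.0, 1.0]], 'T_tool_cam': [[0.001, -0.964, -0.266, 68.123], [1.0, 0.0, 0.001, 0.563], [-0.001, -0.266, 0.964, -153.145], [0.0, 0.0, 0.0, 1.0]]}
{'time': 0.1, 'joint_pos': array([-1.31732956e+00,  5.27673043e-02,  1.40164508e+00, -1.75895712e-05,
        1.68862697e+00, -7.02976913e-02]), 'dq': array([ 0.00135649, -0.00122008, -0.00216305, -0.00048937,  0.00190712,
        0.00139401]), 'joint_efforts': array([ 9.63008752e-04, -3.82581210e+01, -3.60985708e+01, -4.80153381e-05,
        4.82942385e-03,  5.07748297e-06]), 'tcp_pos': array([ 166.96477718, -497.42561537,  218.84901405]), 'ee_rot': array([-7.19517448e-04,  9.86925569e-01,  1.61175053e-01, -7.48528408e-05]), 'wrist_force': array([ 0.69121516, -1.54612833,  0.86622657]), 'wrist_torque': array([-0.03568985,  0.00271579,  0.02511845]), 'finger_gap': 85.59609725696882} 17.0
```

View pics/top0.png

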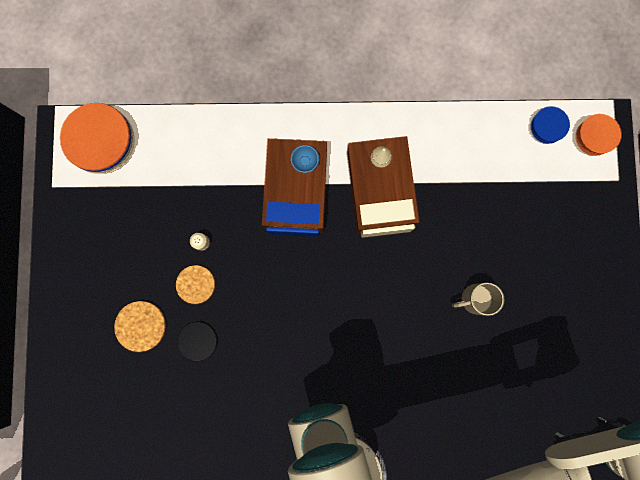

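View pics/side0.png

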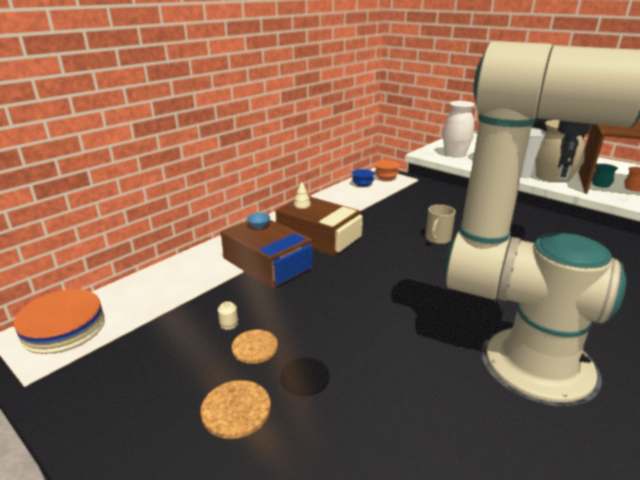

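The top view shows two cork discs, a small one at (195,284) and a larger one at (139,326), plus a black disc at (197,341). The coaster is the small one: it's cork, and the smaller of the two. The blue chest is at (295,185) with its front at (293,231), the cream chest at (383,187), the cream shaker at (199,241) and the mug at (485,298). Next I'll measure these and make one crop to confirm.

```bash
cat >h.py <<'E'
from bench import *
import cv2,numpy as np
def ray(name,px):
    m=camera_model(name);T=np.array(m["world_from_camera"]);d=cv2.undistortPoints(np.array([[px]],float),np.array(m["K"]),None)[0,0]
    return T[:3,3],T[:3,:3]@np.array([*d,1])
def onz(name,px,z):
    o,d=ray(name,px);return o+d*(z-o[2])/d[2]
def mask(img,lo,hi,roi=None):
    k=cv2.inRange(cv2.cvtColor(img,cv2.COLOR_BGR2HSV),lo,hi)
    if roi: x0,y0,x1,y1=roi;r=np.zeros_like(k);r[y0:y1,x0:x1]=k[y0:y1,x0:x1];k=r
    return k
def blobs(k,amin=30):
    c,_=cv2.findContours(k,cv2.RETR_EXTERNAL,cv2.CHAIN_APPROX_NONE)
    return sorted([q for q in c if cv2.contourArea(q)>amin],key=cv2.contourArea,reverse=True)
def down(yaw): return np.array([0,np.cos(yaw/2),np.sin(yaw/2),0])
E
cat >a.py <<'E'
from h import *
im=cv2.imread("pics/top0.png")
print("corks")
for c in blobs(mask(im,(8,80,90),(28,255,255),(100,255,240,380))):
    (u,v),r=cv2.minEnclosingCircle(c);print((u,v),r,onz("top",(u,v),10).round(1), np.linalg.norm(onz("top",(u,v),10)-onz("top",(u+r,v),10)))
print("blue")
for c in blobs(mask(im,(105,150,60),(130,255,255),(255,195,335,245))):
    b=cv2.boxPoints(cv2.minAreaRect(c));print(cv2.contourArea(c));print(b.round(1).tolist())
    for z in(92,82):print(z,[onz("top",p,z)[:2].round(1).tolist() for p in b])
print("wood")
for c in blobs(mask(im,(0,80,30),(14,255,200),(255,125,335,245)),300):
    b=cv2.boxPoints(cv2.minAreaRect(c));print(cv2.contourArea(c),[onz("top",p,92)[:2].round(1).tolist() for p in b])
s=cv2.imread("pics/side0.png")
for c in blobs(mask(s,(105,150,30),(130,255,255),(255,225,320,290))): 
    b=cv2.approxPolyDP(c,3,True)[:,0];print("side",cv2.contourArea(c),b.tolist(),[onz("side",p,92)[:2].round(0).tolist() for p in b])
for c in blobs(mask(s,(8,80,90),(28,255,255),(190,320,290,450)),200):
    (u,v),(a,b),t=cv2.fitEllipse(c);print("side cork",(u,v),a,b,onz("side",(u,v),10).round(1))
A=cv2.resize(im[130:365,105:345],None,fx=2.5,fy=2.5,interpolation=cv2.INTER_CUBIC);cv2.imwrite("pics/crop1.png",A)
E
python3 a.py
```

```text
corks
(139.36546325683594, 326.10888671875) 26.042930603027344 [382.9 509.6  10. ] 66.57576952720433
(194.60614013671875, 283.6955261230469) 19.913652420043945 [489.3 369.7  10. ] 51.31906918683726
blue
971.5
[[265.8999938964844, 221.0], [266.79998779296875, 201.10000610351562], [319.1000061035156, 203.8000030517578], [318.1000061035156, 223.60000610351562]]
92 [[638.1, 176.9], [687.6, 174.4], [679.4, 45.6], [630.0, 48.6]]
82 [[639.6, 178.0], [689.4, 175.5], [681.1, 45.7], [631.4, 48.7]]
314.0
[[265.70001220703125, 233.6999969482422], [266.0, 226.5], [318.20001220703125, 229.0], [317.8999938964844, 236.10000610351562]]
92 [[606.8, 177.4], [624.5, 176.5], [616.8, 48.5], [599.0, 49.6]]
82 [[608.0, 178.5], [625.9, 177.6], [618.0, 48.7], [600.2, 49.7]]
wood
5233.0 [[619.0, 189.0], [849.1, 176.2], [838.3, 21.8], [608.6, 37.3]]
side 783.5 [[309, 245], [274, 261], [277, 283], [311, 265]] [[605.0, 62.0], [615.0, 182.0], [537.0, 246.0], [531.0, 134.0]]
side 303.0 [[303, 239], [291, 235], [261, 249], [271, 254]] [[641.0, 48.0], [682.0, 53.0], [686.0, 162.0], [647.0, 162.0]]
side cork (235.23745727539062, 408.8325500488281) 57.97300338745117 71.77569580078125 [380.7 509.7  10. ]
side cork (254.3884735107422, 345.9560852050781) 34.20554733276367 47.51386260986328 [486.  369.2  10. ]
```

View pics/crop1.png

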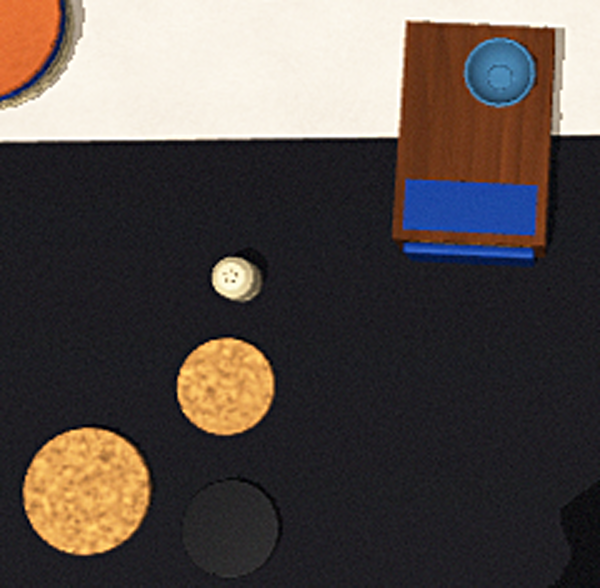

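The crop confirms the target: the small cork disc, at crop (225,386), measures about 51 mm in radius at world (488,369). The blue chest has its front edge near x 623 and y 113, with yaw about -0.063. Next I'll press the front, watching the wrist force.

```bash
cat >>h.py <<'E'
YAW=-0.063; EX=np.array([np.cos(YAW),np.sin(YAW),0]); EY=np.array([-EX[1],EX[0],0])
F0=np.array([611.5,113.3,0])   # outer face, shut
def P(a,b,z): return F0+a*EX+b*EY+np.array([0,0,z])
def fx(): return float(np.dot(bot.sense()["wrist_force"],EX))
E
python3 - <<'E'
from h import *
q=down(YAW)
jaws.command_gripper(0,40)
bot.move_linear([167,-497.5,260])
bot.move_pose(P(-55,0,220),q)
bot.move_linear(P(-55,0,65),velocity=150)
bot.move_linear(P(-22,0,65),velocity=80); bot.hold(.2)
b=fx();print("base",b,bot.sense()["time"],bot.sense()["finger_gap"])
c=None;a=-22;log=[]
while a<8:
    a+=1; bot.move_linear(P(a,0,65),velocity=20); f=fx()-b; tx=np.dot(bot.sense()["tcp_pos"]-F0,EX); log.append((a,round(tx,1),round(f,1)))
    if c is None and abs(f)>2.5: c=a
    if abs(f)>19 or (c is not None and a-c>=8): break
print(log,c)
bot.hold(.1);print(fx()-b)
bot.move_linear(P(-110,0,65),velocity=150);bot.hold(.6)
print(bot.sense()["time"])
cv2.imwrite("pics/top1.png",get_image("top"))
E
python3 - <<'E'
from h import *
im=cv2.imread("pics/top1.png");cv2.imwrite("pics/c2.png",cv2.resize(im[120:320,200:440],None,fx=3,fy=3))
E
```

```text
base -0.07318124828916214 5.8083 -0.10335448015290605
[(-21, np.float64(-21.0), 0.8), (-20, np.float64(-20.0), -0.4), (-19, np.float64(-19.0), -0.1), (-18, np.float64(-18.0), 0.5), (-17, np.float64(-17.0), 0.1), (-16, np.float64(-16.0), -0.3), (-15, np.float64(-14.9), 0.2), (-14, np.float64(-14.0), 0.2), (-13, np.float64(-12.9), -0.1), (-12, np.float64(-12.0), 0.3), (-11, np.float64(-11.2), -1.5), (-10, np.float64(-10.5), -4.2), (-9, np.float64(-9.6), -4.7), (-8, np.float64(-8.8), -5.4), (-7, np.float64(-8.1), -8.6), (-6, np.float64(-7.2), -8.5), (-5, np.float64(-6.3), -8.3), (-4, np.float64(-5.3), -8.9), (-3, np.float64(-4.3), -9.1), (-2, np.float64(-3.3), -8.7)] -10
-9.144946231119535
12.375
```

View pics/c2.png

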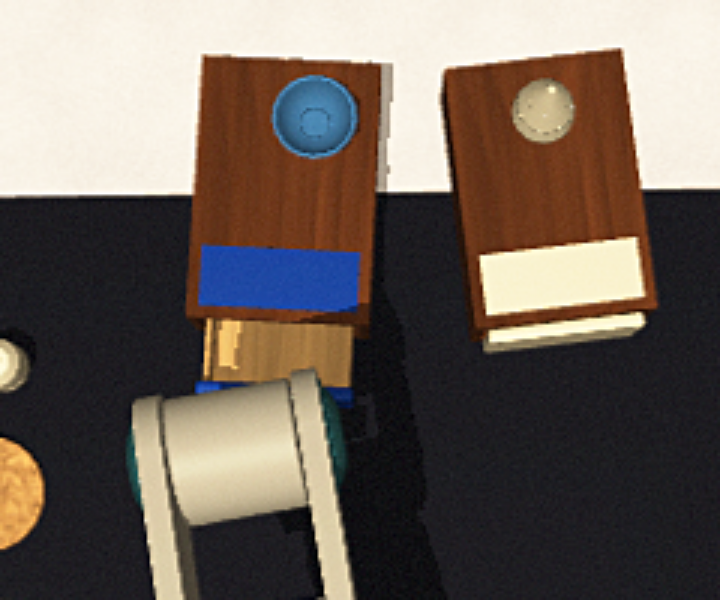

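The drawer has sprung out to about 50 mm: blue panel at crop y≈388, tray visible above it, cream drawer still shut. Next I'll hook a finger behind the panel and draw it open.

```bash
python3 - <<'E'
from h import *
im=cv2.imread("pics/top1.png")
k=mask(im,(105,150,50),(130,255,255),(255,240,325,262)); v,u=np.nonzero(k[:, :275]); 
print("panel rows",v.min(),v.max(),"travel est", 12-np.dot(onz("top",(270,v.min()),82)-F0,EX))
tr=12-np.dot(onz("top",(270,v.min()),82)-F0,EX)
if not 40<tr<60: raise SystemExit
a0=12-tr+11+7
bot.move_linear(P(-110,0,130)); bot.move_linear(P(a0,0,130)); bot.move_linear(P(a0,0,85),velocity=80); bot.hold(.1)
fz=bot.sense()["wrist_force"][2]
for z in(78,71,65,60):
    bot.move_linear(P(a0,0,z),velocity=50); f=bot.sense()["wrist_force"][2]-fz
    if abs(f)>6: print("blocked",z,f); raise SystemExit
b=fx();a=a0;log=[]
while a>-115:
    a-=4; bot.move_linear(P(a,0,60),velocity=50); f=fx()-b; log.append((round(a,1),round(f,1)))
    if f>10 or f<-10: break
bot.hold(.2);print(log,fx()-b,bot.sense()["time"])
a+=4
bot.move_linear(P(a,0,60),velocity=50);bot.move_linear(P(a,0,160));bot.move_linear(P(-200,-60,230));bot.hold(.1)
s=bot.sense();print(s["time"],s["tcp_pos"])
cv2.imwrite("pics/top2.png",get_image("top"));cv2.imwrite("pics/side2.png",get_image("side"))
im=cv2.imread("pics/top2.png");cv2.imwrite("pics/c3.png",np.hstack([cv2.resize(im[180:330,230:380],(400,400)),cv2.resize(cv2.imread("pics/side2.png")[200:350,200:350],(400,400))]))
E
```

```text
panel rows 247 250 travel est 52.093453781834164
[(np.float64(-26.1), 0.2), (np.float64(-30.1), 0.8), (np.float64(-34.1), 1.2), (np.float64(-38.1), 0.9), (np.float64(-42.1), 0.4), (np.float64(-46.1), 0.3), (np.float64(-50.1), 0.4), (np.float64(-54.1), 1.0), (np.float64(-58.1), 1.1), (np.float64(-62.1), -0.2), (np.float64(-66.1), 1.1), (np.float64(-70.1), 1.0), (np.float64(-74.1), 0.2), (np.float64(-78.1), 0.9), (np.float64(-82.1), 1.1), (np.float64(-86.1), 0.7), (np.float64(-90.1), 0.9), (np.float64(-94.1), -0.1), (np.float64(-98.1), 0.2), (np.float64(-102.1), 0.9), (np.float64(-106.1), 0.6), (np.float64(-110.1), 0.9), (np.float64(-114.1), 0.2), (np.float64(-118.1), 7.6)] 8.210054525150547 21.8583
24.0167 [408.15415289  66.20997164 229.13316462]
```

View pics/c3.png

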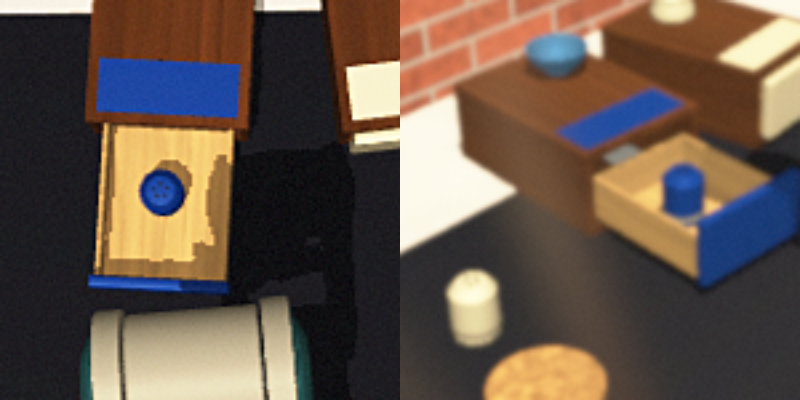

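The drawer is at its stop, and the shaker stands upright at crop (162,192), clear of the board. Next I'll locate it and grasp it.

```bash
cat >loc.py <<'E'
from h import *
def shaker(it,is_,rt,rs,zt=41,zs=46):
    o=[]
    for n,i,r,z in(("top",it,rt,zt),("side",is_,rs,zs)):
        c=blobs(mask(i,(105,110,25),(130,255,255),r),20)[0]
        u,v,w,h=cv2.boundingRect(c); 
        o.append((onz(n,(u+w/2-.5,v+h/2-.5),z).round(1),(u,v,w,h)))
    return o
E
python3 - <<'E'
from loc import *
r=shaker(cv2.imread("pics/top2.png"),cv2.imread("pics/side2.png"),(272,232,312,280),(293,257,317,288))
for p,bb in r: print(p,bb,np.dot(p-F0,EX),np.dot(p-F0,EY))
im=cv2.imread("pics/top2.png");k=mask(im,(105,150,50),(130,255,255),(255,270,325,295));print([onz("top",(c,np.nonzero(k[:,c])[0].min()),82).round(1) for c in(268,290,310)])
k=mask(im,(105,150,60),(130,255,255),(255,195,335,232));c=blobs(k)[0];print("inlay",[onz("top",p,92)[:2].round(1).tolist() for p in cv2.boxPoints(cv2.minAreaRect(c))])
E
```

```text
[565.4 120.1  41. ] (283, 244, 16, 17) -46.43666147444241 3.8841306759734766
[573.2 110.9  46. ] (299, 262, 14, 19) -38.07291878472769 -4.806542958460423
[array([486.3, 173. ,  82. ]), array([480.8, 119.2,  82. ]), array([477.7,  70.3,  82. ])]
inlay [[638.1, 176.9], [687.6, 174.4], [679.4, 45.6], [630.0, 48.6]]
```

The side view differs from the top view by 12 mm, but only along its own viewing ray, because the tray wall hides the shaker's foot. So I'm using the top fix, (565,120), which is 94 mm behind the face and within spec. The inlay hasn't moved, so the chest is still in place.

```bash
python3 - <<'E'
from h import *
q=down(YAW);S=np.array([565.4,119.8,0])
def at(z): return S+[0,0,z]
jaws.command_gripper(60,25); print(bot.sense()["finger_gap"])
bot.move_pose(at(160),q); bot.move_linear(at(95),velocity=120); bot.hold(.1)
f0=bot.sense()["wrist_force"]
for z in(85,75,65,55,48,43):
    bot.move_linear(at(z),velocity=50); f=bot.sense()["wrist_force"]-f0
    if np.linalg.norm(f)>6: print("contact",z,f); bot.move_linear(at(95)); raise SystemExit
jaws.command_gripper(30,25); bot.hold(.2); s=bot.sense();print(s["finger_gap"],s["wrist_force"]-f0)
if s["finger_gap"]<38: raise SystemExit
bot.move_linear(at(55),velocity=40); bot.move_linear(at(165),velocity=100); bot.hold(.1)
s=bot.sense();print(s["finger_gap"],s["time"])
cv2.imwrite("pics/s3.png",np.hstack([cv2.resize(get_image("side")[150:350,150:350],(400,400)),cv2.resize(get_image("wrist"),(400,300))[:300] if 0 else cv2.resize(get_image("wrist"),(400,400))]))
E
```

```text
60.0985509054406
40.47603159055946 [-0.7701103  -0.87458567  2.48942339]
40.51258567804597 30.5083
```

View pics/s3.png

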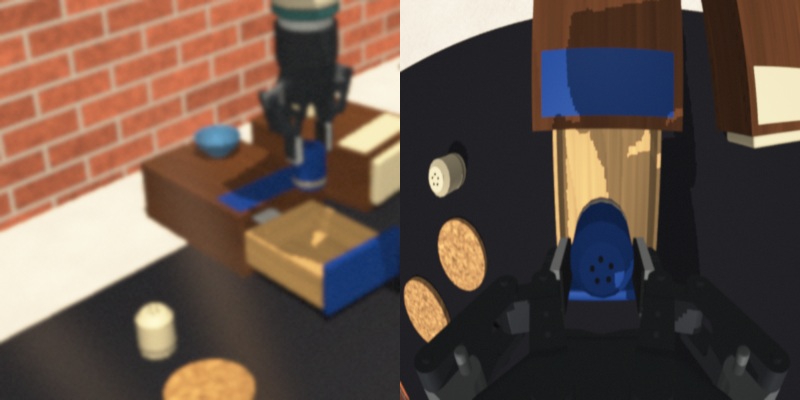

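The shaker is held upright. A ray from the wrist camera to the dome's holes puts it about 2.5 mm ahead of the TCP, so it's well within the pads. Next I'll place it.

```bash
python3 - <<'E'
from loc import *
q=down(YAW);C=np.array([485.8,369.6,0])
def at(z): return C+[0,0,z]
bot.move_linear([500,200,165],velocity=150); bot.move_linear(at(165),velocity=150); bot.move_linear(at(50),velocity=80); bot.hold(.3)
f0=bot.sense()["wrist_force"];z=42.;bot.move_linear(at(z),velocity=30);log=[]
while z>32:
    z-=1; bot.move_linear(at(z),velocity=15); bot.hold(.05); f=(bot.sense()["wrist_force"]-f0)[2]; log.append((z,round(f,1)))
    if f>3: break
print(log,bot.sense()["finger_gap"])
jaws.command_gripper(50); bot.hold(.1); jaws.command_gripper(62); bot.hold(.2)
bot.move_linear(at(60),velocity=40); bot.move_linear(at(160),velocity=100)
bot.move_linear([400,120,260],velocity=150); bot.hold(.2); print(bot.sense()["time"])
t,s=get_image("top"),get_image("side");cv2.imwrite("pics/top4.png",t);cv2.imwrite("pics/side4.png",s)
for p,bb in shaker(t,s,(165,250,230,320),(220,300,300,380),33,37): print(p,bb,p[:2]-[488,369.5])
cv2.imwrite("pics/c5.png",np.hstack([cv2.resize(t[130:330,150:350],(400,400)),cv2.resize(s[200:400,180:380],(400,400))]))
E
```

```text
[(41.0, np.float64(1.6)), (40.0, np.float64(0.8)), (39.0, np.float64(0.3)), (38.0, np.float64(1.0)), (37.0, np.float64(0.5)), (36.0, np.float64(0.6)), (35.0, np.float64(3.8))] 40.32841077450088
42.125
[486.6 373.4  33. ] (182, 277, 19, 16) [-1.4  3.9]
[494.4 366.2  37. ] (243, 322, 19, 25) [ 6.4 -3.3]
```

View pics/c5.png

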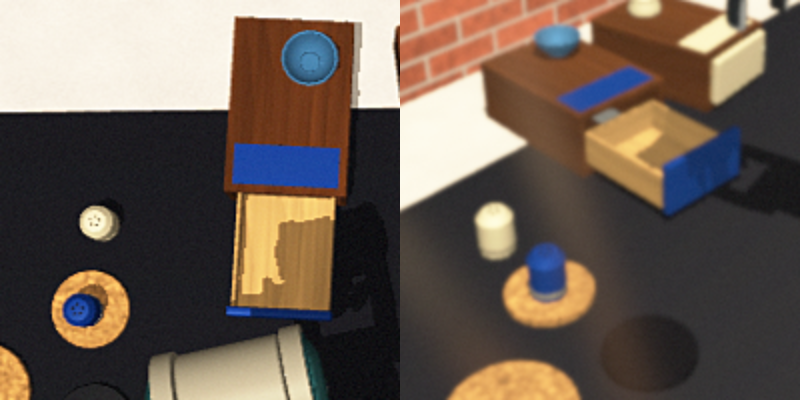

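The shaker stands upright on the coaster, 4 to 7 mm from its centre by either view. The drawer is open and the chests, bowl and cream shaker haven't moved, so I'm handing in.

```bash
python3 - <<'E'
from h import *
finish_job();print(bot.sense()["time"])
E
```

```text
the job is handed in; nothing more can be done
the job is handed in; nothing more can be done
```

The job is handed in, with the blue shaker standing upright on the small cork coaster. There is no verdict to report; these are my own last checks, made at about 42 s of the 69 s allowed.

**What I did:** I pressed the blue front about 8 mm in, with at most 9 N, and the latch let go. The drawer sprang out to about 52 mm. I hooked it from behind the panel and drew it to its stop, with a peak pull of about 8 N. I then gripped the shaker at 25 N and set it down: contact came at 3.8 N, at the height I expected.

**Last checks:**
- **Shaker:** the top view puts it about 4 mm from the coaster centre and the side view about 7 mm. The limit is 29 mm.
- **Blue drawer:** I measured it at about 140 mm when I drew it out. The last picture shows it still fully open.
- **Blue chest:** its top inlay was at the same pixels before the press and after the pull. After that I judged it only by eye, and it looked unmoved.
- **Everything else:** the cream drawer looked shut, and the cream shaker and bowl unmoved, also by eye only. I did not check the tree or the mug closely, but no path went near them.

**Disagreements:**
- **Shaker in the drawer:** the side view was 12 mm off the top view, because the tray wall hid its foot. I used the top view.
- **Grip width:** the gripper read 40.5 mm on the 42 mm shaker. The wrist view showed the shaker well within the pads.

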